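# Lock the sample transport pot and lift it by its lid handle

## Task

The amber vial is already packed in the grey transport pot, so close the pot for carrying: set the lid down into its mouth with the handle in line with the two white marks, then turn the lid clockwise (seen from above) until the handle is in line with the two red marks and the lid is locked. Then lift the closed pot by the lid handle until its bottom is about 15 cm above the desk, and finish while still holding it there by the handle, level and still. Keep the pot upright throughout and leave the other things on the desk where they are.

Things in the scene. Friction and masses are not known exactly. Their poses are not given: they have to be found in the camera images.
- pot: loose dark grey round transport pot with a yellow band, 100 mm in diameter (108 mm at the collar round its top), 85 mm high, about 0.6 kg, standing open on the desk; too wide to grip by its body. Origin: centre of its underside, z up; its x axis points at a red mark.
- pot_mouth (a point): centre of the pot's mouth, level with its top, 85 mm above its origin; axes as the pot's. Round the mouth lies a flat metal lip, 6 mm thick, inner diameter 69 mm, with two slots facing each other, each 48 degrees wide and reaching out to 92 mm diameter. Below the lip the pot is 90 mm wide inside.
- pot_white_mark (a point): one of the two white marks on the pot's collar, beside the slots: at +60 degrees about the pot's z (anticlockwise seen from above) from the pot's x axis; the other is straight across, at -120 degrees. With its handle along the white marks (11 degrees of play either way) the lid's lugs pass the slots.
- pot_red_mark (a point): one of the two red marks on the pot's collar, on its +x side; the other is straight across, on -x. With its handle along the red marks the lid is locked: 60 degrees clockwise (from above) from the white ones. Stops under the lip end the turn about 4 degrees past the red marks and bar the other direction.
- lid: loose round grey lid, 90 mm in diameter, 0.16 kg, standing on the desk on its plug, handle up. Origin: centre of the plug's underside, z up, x along the handle. Plug 65 mm in diameter; flange from 14 to 21 mm above the origin. Closed, the flange lies on the lip and the origin is 71 mm above the pot's. Half turned round it fits as well.
- lid_lug (a point): middle of one of the lid's two lugs, 37 mm along +x and 3 mm above the lid's origin, the other on -x; each 26 degrees wide, 6 mm thick, out to 86 mm diameter. When the locked lid is lifted it rises 2 mm, then the lugs take the pot along. The lid turns freely in the pot, only friction holds it.
- lid_grip (a point): centre of the lid's black handle bar, where to grip it, 47 mm above the lid's origin; axes as the lid's. The bar runs along x above the lugs: 70 mm long, 12 mm wide (y), 14 mm high, on two posts with 44 mm clear between them; its centre is 26 mm above the flange's top.
- amber_vial: capped amber vial with a red cap, 24 mm in diameter, 55 mm tall, standing loose in the well of the pot's black insert, its foot 12 mm and its top 67 mm above the pot's origin. Origin: centre of its underside.
- yellow_vial: bystander: yellow vial with a white cap, 24 mm in diameter, 55 mm tall, on the desk. Origin: centre of its underside.
- white_vial: bystander: pale vial with a white cap, 24 mm in diameter, 55 mm tall, on the desk. Origin: centre of its underside.
- wash_bottle: bystander: white wash bottle with a red cap and bent spout, 60 mm in diameter, 189 mm tall. Origin: centre of its underside.
- tweezers: bystander: steel tweezers, 126 mm long along their x axis, 8 mm high. Origin: under their middle.
- blue_marker: bystander: blue felt pen, 140 mm long along its y axis, 14 mm thick. Origin: under its middle.
- rubber_ring: bystander: black rubber ring lying flat, 57 mm in diameter, 9 mm high. Origin: centre of its underside.
Not all that is in view belongs to the job. What is shaped like the lid but blue or purple is not meant.

How it is judged:
By the outcome, as a careful person would: the job done as asked, in the order asked, and still so for the second after the job is handed in, while the arm keeps its last pose, push and grip.
It also fails if it takes over 51 s, if anything falls off the work surface, if the arm or the gripper's body presses on something with over 40 N, if the wrist force passes 120 N, or if a joint passes its speed limit or range.

## Robot

A 6-joint arm with a two-finger parallel gripper is mounted at the origin on a cart in front of the work surface, level with it; the furniture and walls round the work are solid. World frame = base frame: x ahead of the robot, y to its left, z up, the work surface at z = 0. Lengths are in mm, angles in rad, forces in N, time in s.
With the tool pointing down it reaches from about 350 to 775 mm from the base axis. Payload 5.5 kg.
Tool frame: the origin (TCP) lies midway between the tips of the shut fingers; the grasp point (between the pads) lies 19 mm behind it; z points along the fingers, y is the line along which they close (so a half turn about z gives the same grasp; the last joint's range is limited). The gripper opens to 85 mm and grips with 20 to 120 N. Pads are 22 mm wide; open, the fingers measure 114 mm over their backs; the gripper's body (76 mm by 85 mm) begins 54 mm behind the grasp point. The pads swing forward as they close: fully open they stand 13 mm farther back than shut.
Start: joints at [-1.32, 0.313, 0.046, 1.304, 0, 1.431], TCP at [219.033, -531.692, 231.323] pointing down, gripper open.
Joint ranges: [-2.76, 2.76], [-0.86, 1.69], [-1.03, 1.26], [-2.2, 2.34], [-1.47, 1.5], [-3.14, 3.14]. Speed limits (rad/s): [2.57, 2.57, 3.14, 3.14, 3.14, 3.14].

## Interface

Orientations are given as a rotation vector (axis times angle).
In Python, from plant import arm gives the robot as it stands.
- The arm moves only by the tool apply_moves, never from a script. Its argument "increments" is a list of rows, each an object with "rot": the turn, a rotation vector about the tool's x, y, z in rad, a list of three; "dp": the shift along the tool's x, y, z in cm, a list of three; "hand": the opening in per cent of the stroke, from 0 (shut) to 100 (fully open). A call has exactly 10 rows; each row shifts and turns the commanded pose from where the row before left it, along the tool's axes as they then stand; what a row does not reach is not made up. A row lasts 1/12 s, in which the tool goes at most 41.7 mm and 7.16 degrees, less where a joint would pass 70% of its speed; a pose out of reach is approached as far as the arm can. A call is refused whole if a number of a shift passes 4.17 or a number of a turn 0.125, either way. A call with a gripper value outside its range is refused whole. The fingers move at their own pace and stop on an object; "force" is the grip in N (left out, the last holds). Time passes only in rows, so rows that do not move let the fingers close, or fill a call up. It gives the time, the measured TCP pose, the force, the opening and the grip force at its end, in the units of the state.
- arm.read_state(): the state, without advancing time (a new reading comes with each control period).
- arm.grab_frame(name): name is "side" or "top"; returns a dict with "img" (384x512x3 uint8, red, green, blue), "depth" (384x512 float32, mm along the optical axis (not along the pixel's ray), 0 where there is no reading), "fx", "fy", "cx", "cy" (pixels), "cam_to_world" (4x4, takes a point from camera to world coordinates). Camera axes: x right, y down, z forward; pixel columns grow to the right and rows downward; lengths in mm; the calibration is good to about 2 mm. A picture is of the moment at which its call begins.
- arm.hand_in(): hands the job in; it is judged then, once.
Trained networks look in a picture, given as the dict that the camera call returned (one of the last four; its "shot" number tells which), for a name from the list of things; names that differ only in an ending like _2 or _b are one class to them, and where a whole thing is asked for, a point or a joint stands for the part that bears it (a point fixed in the world has none). Each returns a list of dicts, best first, with "p" (0 to 1); they miss things now and then, are a little off and sometimes report something else, mostly with a low value. They report only what shows in the picture. A call takes as long as a camera call. They do not tell look-alikes from the thing itself.
- arm.look_for(picture, thing): "pixel" ([row, column] in pixels, amid what is visible of it).
The state is a dict: "time": time; "qpos": joint angles; "qvel": joint speeds; "joint_efforts": joint torques, N m; "tool_pos": TCP position; "ee_rot": TCP orientation; "contact_force": force on the tool from outside, world axes, zero at the start; "ft_torque": the same for the moment, N m; "gripper_width": finger opening in mm; "finger_force": force on a finger pad.
Only numpy, scipy, OpenCV 4.12 (cv2) and the standard library are available. Lean on these libraries where they do the work, as an engineer would, in place of code of your own. Each camera call takes 0.05 s, during which the arm holds its last target. There are 200 camera calls.

## Working session

There is one attempt and no reset: what is moved stays moved. The work goes in short steps, Python scripts to look and compute and a tool call to move; the robot and the scene stay as the last step left them, time stands still between calls to the robot, and variables do not carry over. Pictures are saved under pics/ and viewed, at most 10 in all, crops included, and the job is handed in when it is done.

Besides the shell and the picture viewer there is one more tool, called after "Request:" as name(argument=value, ...), one argument or row to a line, values as JSON. apply_moves: Moves the arm, as the interface text tells. Its arguments: {"type":"object","properties":{"increments":{"type":"array"},"force":{"type":"number"}},"required":["increments"]}

```bash
mkdir -p pics; cat > h.py <<'E'
import numpy as np, cv2
from plant import arm
def world(f,r,c,d=None):
    r0,c0=int(round(r)),int(round(c))
    if d is None:
        p=f["depth"][max(r0-1,0):r0+2,max(c0-1,0):c0+2]; p=p[p>0]; d=np.median(p) if p.size else 0
    v=np.array([(c-f["cx"])*d/f["fx"],(r-f["cy"])*d/f["fy"],d,1]); return (np.array(f["cam_to_world"])@v)[:3]
def cloud(f):
    h,w=f["depth"].shape; c,r=np.meshgrid(np.arange(w),np.arange(h)); d=f["depth"]
    P=np.stack([(c-f["cx"])*d/f["fx"],(r-f["cy"])*d/f["fy"],d],-1); T=np.array(f["cam_to_world"])
    W=P@T[:3,:3].T+T[:3,3]; W[d==0]=np.nan; return W
def save(f,n,crop=None,s=1):
    im=cv2.cvtColor(f["img"],cv2.COLOR_RGB2BGR)
    if crop: im=im[crop[0]:crop[1],crop[2]:crop[3]]
    cv2.imwrite("pics/"+n,cv2.resize(im,None,fx=s,fy=s,interpolation=cv2.INTER_CUBIC))
E
python3 - <<'E'
from h import *
np.set_printoptions(precision=1,suppress=True)
s=arm.read_state(); print(s)
for n in("top","side"):
    f=arm.grab_frame(n); save(f,n+"0.png",s=1.5); np.savez("pics/"+n+"0.npz",**f)
    print(n,f["fx"],np.array(f["cam_to_world"]))
    for t in("pot","pot_mouth","pot_white_mark","pot_red_mark","lid","lid_grip","lid_lug","amber_vial"):
        for o in arm.look_for(f,t)[:4]: print(t,o["p"],o["pixel"],world(f,*o["pixel"]))
E
```

```text
{'time': 0.0, 'qpos': array([-1.3,  0.3,  0. ,  1.3,  0. ,  1.4]), 'qvel': array([ 0., -0.,  0., -0., -0., -0.]), 'joint_efforts': array([ -0. , -48.1,  29.9,   0. ,  -0. ,  -0. ]), 'tool_pos': array([ 218.9, -531.1,  230.4]), 'ee_rot': array([-3.1, -0.6,  0. ]), 'contact_force': array([-0.6,  0.1,  0.2]), 'ft_torque': array([-0.,  0.,  0.]), 'finger_force': 0.0, 'gripper_width': 85.11355968046941}
top 364.6603043224419 [[  -0.    -1.     0.1  483.5]
 [  -1.     0.    -0.    37.7]
 [   0.    -0.1   -1.  1063.2]
 [   0.     0.     0.     1. ]]
pot 0.77 [204.7, 325.2] [ 495.4 -167.4   67.8]
pot_mouth 0.66 [203.6, 325.8] [ 498.8 -174.8   40.2]
pot_white_mark 0.93 [195.7, 321.3] [ 521.1 -162.7   40.6]
pot_red_mark 0.95 [208.4, 324.9] [ 485.3 -171.8   40.8]
lid 0.9 [194.6, 209.2] [527.8 150.4  54.5]
lid 0.74 [253.8, 307.4] [ 362.  -117.5   55.3]
lid 0.56 [208.8, 259.1] [486.7  12.9  53.8]
lid_grip 0.87 [250.4, 303.3] [ 371.  -106.8   52.6]
lid_grip 0.59 [210.3, 259.9] [482.6  10.8  54.1]
lid_grip 0.43 [194.0, 208.7] [529.5 151.7  55. ]
lid_grip 0.4 [208.6, 328.1] [ 484.7 -180.8   40.6]
li
[... 290 characters left out ...]
.    -0.9   -0.3  535.1]
 [   0.     0.     0.     1. ]]
pot 0.87 [200.1, 301.1] [ 470.4 -114.8   48.2]
pot_mouth 0.79 [199.8, 304.5] [ 461.3 -122.6   48.9]
pot_white_mark 0.87 [195.1, 301.7] [ 471.4 -119.2   65. ]
pot_red_mark 0.92 [195.3, 302.1] [ 470.1 -119.7   64.4]
lid 0.91 [216.1, 282.2] [485.5  -9.4  21. ]
lid 0.9 [229.9, 243.9] [527.3 154.1  21.8]
lid 0.73 [212.9, 333.5] [ 358.2 -136.6   20.1]
lid_grip 0.91 [229.5, 243.5] [528.5 154.4  22.9]
lid_grip 0.8 [213.8, 333.2] [ 354.9 -125.4   21.3]
lid_grip 0.59 [220.0, 280.0] [475.8  23.1  20.9]
lid_lug 0.69 [215.7, 334.0] [ 346.7 -112.1   21. ]
lid_lug 0.67 [232.1, 243.7] [516.3 171.8  24.2]
lid_lug 0.64 [220.4, 281.3] [472.3  20.7  19.6]
```

```bash
python3 - <<'E'
import cv2
a=cv2.imread("pics/top0.png"); b=a[210:450,240:570]; cv2.imwrite("pics/top0c.png",cv2.resize(b,(792,576),interpolation=cv2.INTER_CUBIC))
E
```

```text
(no output)
```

View pics/top0.png

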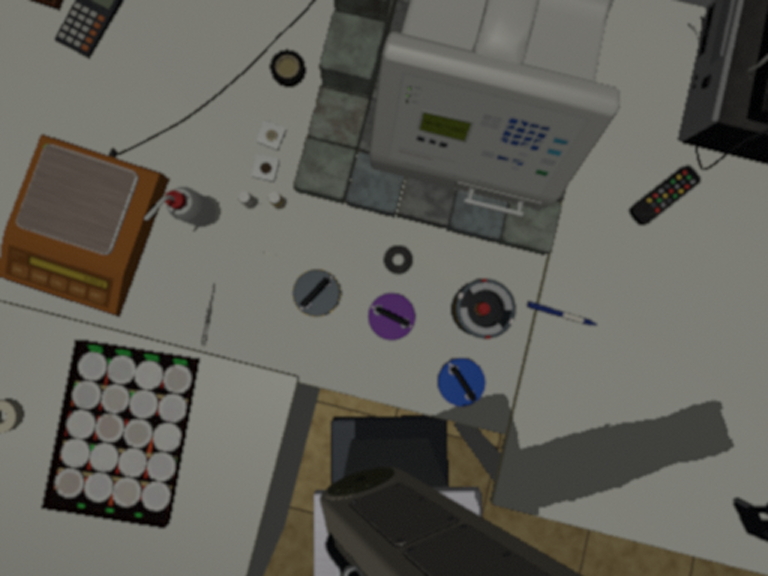

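View pics/side0.png

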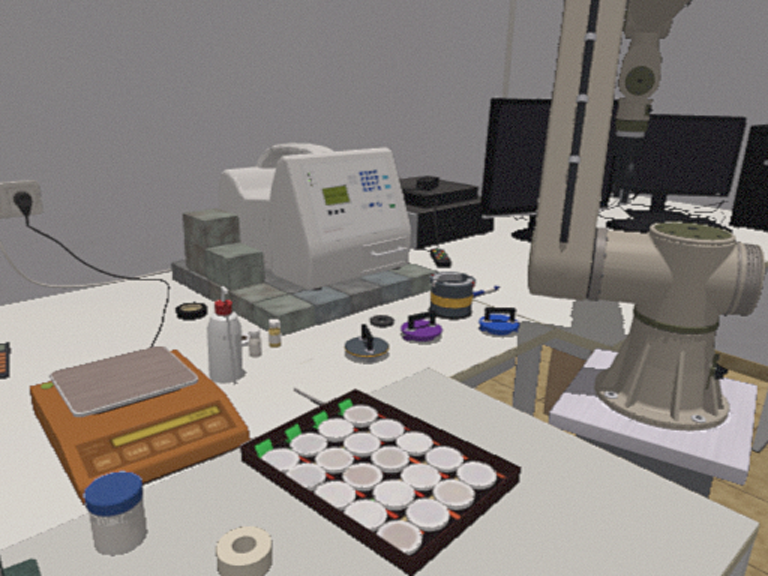

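View pics/top0c.png

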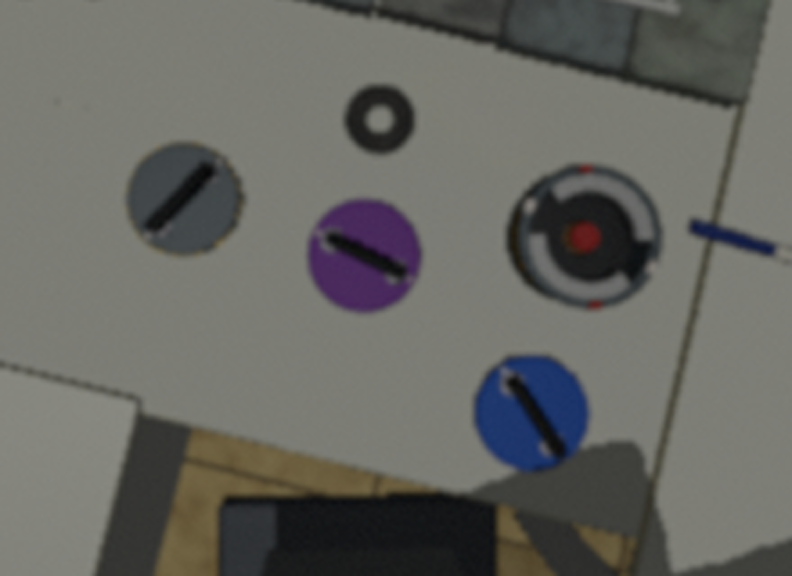

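The top view shows the grey lid at crop (185,198), its handle running from lower-left to upper-right. The pot is at (583,237), with red marks at (585,169) and (596,305) and white marks at (530,205) and (652,268). The purple and blue lids are decoys. Next I'll measure all of these with fits.

```bash
cat > meas.py <<'E'
from h import *
def atz(f,r,c,z):
    T=np.array(f["cam_to_world"]); v=T[:3,:3]@np.stack([(c-f["cx"])/f["fx"],(r-f["cy"])/f["fy"],np.ones_like(c)]).astype(float)
    k=(z-T[2,3])/v[2]; return (T[:3,3][:,None]+k*v)[:2].T
def circ(p,R=None):
    A=np.c_[2*p,np.ones(len(p))]; x=np.linalg.lstsq(A,(p**2).sum(1),rcond=None)[0]; return x[:2],np.sqrt(x[2]+x[:2]@x[:2])
def bar(f,c0,z=54,R=48):
    """dark handle bar pixels near c0 (world xy), top at height z"""
    h,w=f["depth"].shape; cc,rr=np.meshgrid(np.arange(w),np.arange(h)); 
    xy=atz(f,rr.ravel(),cc.ravel(),z).reshape(h,w,2); W=cloud(f)
    m=(np.hypot(*(xy-c0).transpose(2,0,1))<R)&(f["img"].max(2)<45)&(abs(W[...,2]-z)<9)
    p=xy[m]; p0=p.mean(0); u,s,v=np.linalg.svd(p-p0); a=v[0]
    t=(p-p0)@a; mid=p0+a*(t.max()+t.min())/2
    return mid,np.degrees(np.arctan2(a[1],a[0]))%180,len(p),np.ptp(t),np.ptp((p-p0)@v[1])
E
python3 - <<'E'
from meas import *
np.set_printoptions(precision=1,suppress=True)
f=dict(np.load("pics/top0.npz"))
W=cloud(f); Z=W[...,2]; h,w=Z.shape; cc,rr=np.meshgrid(np.arange(w),np.arange(h))
print("desk z",np.nanmedian(Z[200:230,225:235]))
print("bar",*bar(f,np.array([528,151])))
g=f["img"].astype(int)
# lid outline: depth z 12..30 
d=np.hypot(W[...,0]-528,W[...,1]-151)
m=(d<60)&(Z>12); 
cnt=max(cv2.findContours(m.astype(np.uint8),0,1)[0],key=len)[:,0]
# only pixel outlines
p=atz(f,cnt[:,1],cnt[:,0],21); print("lid circ",circ(p))
d=np.hypot(W[...,0]-495,W[...,1]+170); m=(d<75)&(Z>75)
cnt=max(cv2.findContours(m.astype(np.uint8),0,1)[0],key=len)[:,0]
p=atz(f,cnt[:,1],cnt[:,0],85); c,R=circ(p); print("pot circ",c,R, "zmed", np.nanmedian(Z[m]))
xy=atz(f,rr.ravel(),cc.ravel(),85).reshape(h,w,2); q=xy-c; rad=np.hypot(q[...,0],q[...,1])
ring=(rad>42)&(rad<60)
red=ring&(g[...,0]-g[...,1]>35); wh=ring&(g.min(2)>150)
for n,m in(("red",red),("wh",wh)):
    a=np.degrees(np.arctan2(q[m][:,1],q[m][:,0])); print(n,list(zip(a.round(),rad[m].round(),g.sum(2)[m])))
v=(rad<20)&(g[...,0]-g[...,1]>35); print("vial",atz(f,rr[v],cc[v],67).mean(0))
E
```

```text
desk z 0.8006657676107807
bar [529.1 150.4] 136.31733991994773 91 66.34875744719577 10.48660127835516
lid circ (array([529.8, 151.6]), np.float64(43.96582348276636))
pot circ [ 494.8 -157.6] 52.99432708567155 zmed 85.56184786953582
red [(np.float64(1.0), np.float64(51.0), np.int64(189)), (np.float64(-2.0), np.float64(51.0), np.int64(199)), (np.float64(1.0), np.float64(48.0), np.int64(166)), (np.float64(-2.0), np.float64(48.0), np.int64(183)), (np.float64(-178.0), np.float64(51.0), np.int64(158)), (np.float64(-175.0), np.float64(51.0), np.int64(155)), (np.float64(-172.0), np.float64(52.0), np.int64(165)), (np.float64(-176.0), np.float64(54.0), np.int64(214))]
wh []
vial [ 493.7 -158.9]
```

```bash
cat >> h.py <<'E'
from scipy.spatial.transform import Rotation as Ro
def go(x,y,z,yaw,q=None):
    """print turn (tool rotvec) to tool-down with tool x at yaw deg, and shift in cm in the tool axes now and after the turn"""
    s=arm.read_state(); R=Ro.from_rotvec(s["ee_rot"]); a=np.radians(yaw)
    D=Ro.from_matrix(np.array([[np.cos(a),np.sin(a),0],[np.sin(a),-np.cos(a),0],[0,0,-1]]))
    d=np.array([x,y,z])-s["tool_pos"]; X=R.as_matrix()[:,0]
    print("t",round(s["time"],2),"pos",np.round(s["tool_pos"],1),"yaw",round(np.degrees(np.arctan2(X[1],X[0])),1),"q6",round(s["qpos"][5],2),"w",round(s["gripper_width"],1),"F",np.round(s["contact_force"],1),"ff",round(float(s["finger_force"]),1))
    print("turn",np.round((R.inv()*D).as_rotvec(),4),"shift now",np.round(R.inv().apply(d)/10,2),"after",np.round(D.inv().apply(d)/10,2))
E
python3 -c "
from h import *
go(529.4,151,150,136.3)"
```

```text
t 0.9 pos [ 219.  -531.7  231.3] yaw 22.4 q6 1.43 w 85.9 F [-1.1 -0.8  0.7] ff 0.0
turn [ 1.0000e-04  1.0000e-04 -1.9882e+00] shift now [ 54.7  -51.31   8.13] after [24.73 70.8   8.13]
```

Request:
apply_moves(
  increments=[
    {"rot": [0,0,-0.124],"dp": [0,0,0],"hand": 60},
    {"rot": [0,0,-0.124],"dp": [0,0,0],"hand": 60},
    {"rot": [0,0,-0.124],"dp": [0,0,0],"hand": 60},
    {"rot": [0,0,-0.124],"dp": [0,0,0],"hand": 60},
    {"rot": [0,0,-0.124],"dp": [0,0,0],"hand": 60},
    {"rot": [0,0,-0.124],"dp": [0,0,0],"hand": 60},
    {"rot": [0,0,-0.124],"dp": [0,0,0],"hand": 60},
    {"rot": [0,0,-0.124],"dp": [0,0,0],"hand": 60},
    {"rot": [0,0,-0.124],"dp": [0,0,0],"hand": 60},
    {"rot": [0,0,-0.124],"dp": [0,0,0],"hand": 60},
  ],
)

```text
time: 1.73
tool_pos: [219.0, -531.7, 231.3]
ee_rot: [2.147, 2.294, -0.0]
contact_force: [-0.1, -1.1, -0.3]
gripper_width: 51.5
finger_force: 0.0
```

Request:
apply_moves(
  increments=[
    {"rot": [0,0,-0.124],"dp": [0,0,0],"hand": 60},
    {"rot": [0,0,-0.124],"dp": [0,0,0],"hand": 60},
    {"rot": [0,0,-0.124],"dp": [0,0,0],"hand": 60},
    {"rot": [0,0,-0.124],"dp": [0,0,0],"hand": 60},
    {"rot": [0,0,-0.124],"dp": [0,0,0],"hand": 60},
    {"rot": [0,0,-0.124],"dp": [0,0,0],"hand": 60},
    {"rot": [0,0,0],"dp": [0.6,1.8,0],"hand": 60},
    {"rot": [0,0,0],"dp": [1.24,3.54,0],"hand": 60},
    {"rot": [0,0,0],"dp": [1.24,3.54,0],"hand": 60},
    {"rot": [0,0,0],"dp": [1.24,3.54,0],"hand": 60},
  ],
)

```text
time: 2.57
tool_pos: [274.2, -411.2, 231.0]
ee_rot: [1.177, 2.913, 0.0]
contact_force: [0.9, 0.8, -0.1]
gripper_width: 51.2
finger_force: 0.0
```

Request:
apply_moves(
  increments=[
    {"rot": [0,0,0],"dp": [1.24,3.54,0],"hand": 60},
    {"rot": [0,0,0],"dp": [1.24,3.54,0],"hand": 60},
    {"rot": [0,0,0],"dp": [1.24,3.54,0],"hand": 60},
    {"rot": [0,0,0],"dp": [1.24,3.54,0],"hand": 60},
    {"rot": [0,0,0],"dp": [1.24,3.54,0],"hand": 60},
    {"rot": [0,0,0],"dp": [1.24,3.54,0],"hand": 60},
    {"rot": [0,0,0],"dp": [1.24,3.54,0],"hand": 60},
    {"rot": [0,0,0],"dp": [1.24,3.54,0],"hand": 60},
    {"rot": [0,0,0],"dp": [1.24,3.54,0],"hand": 60},
    {"rot": [0,0,0],"dp": [1.24,3.54,0],"hand": 60},
  ],
)

```text
time: 3.4
tool_pos: [430.9, -69.5, 231.7]
ee_rot: [1.175, 2.912, -0.0]
contact_force: [0.6, 0.1, 0.1]
gripper_width: 51.1
finger_force: 0.0
```

Request:
apply_moves(
  increments=[
    {"rot": [0,0,0],"dp": [1.24,3.54,0],"hand": 50},
    {"rot": [0,0,0],"dp": [1.24,3.54,0],"hand": 50},
    {"rot": [0,0,0],"dp": [1.24,3.54,0.5],"hand": 50},
    {"rot": [0,0,0],"dp": [1.24,3.54,1],"hand": 50},
    {"rot": [0,0,0],"dp": [1.24,3.54,1.5],"hand": 50},
    {"rot": [0,0,0],"dp": [1.24,3.54,1.5],"hand": 50},
    {"rot": [0,0,0],"dp": [0.6,1.8,1.5],"hand": 50},
    {"rot": [0,0,0],"dp": [0,0,1.2],"hand": 50},
    {"rot": [0,0,0],"dp": [0,0,0.9],"hand": 50},
    {"rot": [0,0,0],"dp": [0,0,0],"hand": 50},
  ],
)

```text
time: 4.23
tool_pos: [530.8, 150.4, 148.0]
ee_rot: [-1.173, -2.911, 0.004]
contact_force: [-0.0, -1.0, -0.0]
gripper_width: 43.0
finger_force: 0.0
```

```bash
python3 - <<'E'
from meas import *
go(529.4,151,28,136.3)
f=arm.grab_frame("side"); save(f,"side1.png",(120,260,170,370),4)
g=arm.grab_frame("top"); np.savez("pics/top1.npz",**g); save(g,"top1.png",(140,280,160,360),4)
E
```

```text
t 4.23 pos [530.8 150.4 148. ] yaw 136.1 q6 0.9 w 43.0 F [-0. -1. -0.] ff 0.0
turn [-0.0034 -0.0023 -0.0035] shift now [ 1.2e-01 -1.0e-02  1.2e+01] after [ 0.15 -0.05 12.  ]
```

View pics/side1.png

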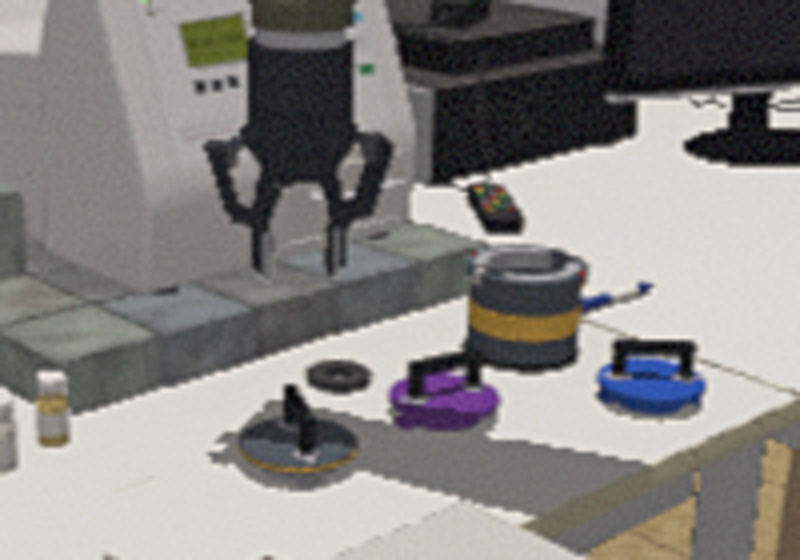

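View pics/top1.png

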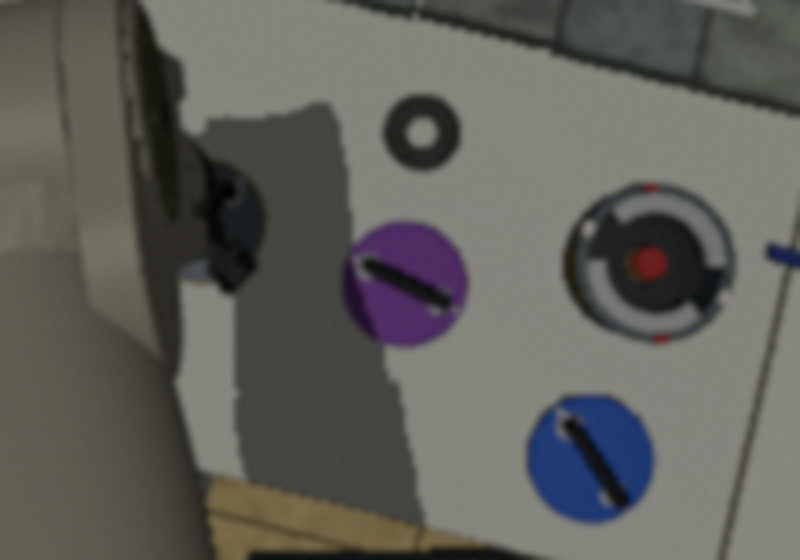

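The side view shows the open fingers (260–335, 275) straight above the lid handle (300, 420). The top view confirms the pot is undisturbed at (650,262). Descending and gripping.

Request:
apply_moves(
  increments=[
    {"rot": [0,0,0],"dp": [0.12,0,2],"hand": 50},
    {"rot": [0,0,0],"dp": [0,0,2.5],"hand": 50},
    {"rot": [0,0,0],"dp": [0,0,2.5],"hand": 50},
    {"rot": [0,0,0],"dp": [0,0,2],"hand": 50},
    {"rot": [0,0,0],"dp": [0,0,1.5],"hand": 50},
    {"rot": [0,0,0],"dp": [0,0,0.8],"hand": 50},
    {"rot": [0,0,0],"dp": [0,0,0.5],"hand": 50},
    {"rot": [0,0,0],"dp": [0,0,0],"hand": 50},
    {"rot": [0,0,0],"dp": [0,0,0],"hand": 30},
    {"rot": [0,0,0],"dp": [0,0,0],"hand": 20},
  ],
  force=60,
)

```text
time: 5.17
tool_pos: [532.6, 151.2, 33.6]
ee_rot: [1.175, 2.911, 0.002]
contact_force: [1.2, -0.6, -1.6]
gripper_width: 19.5
finger_force: 0.0
```

Request:
apply_moves(
  increments=[
    {"rot": [0,0,0],"dp": [0,0,0],"hand": 10},
    {"rot": [0,0,0],"dp": [0,0,0],"hand": 0},
    {"rot": [0,0,0],"dp": [0,0,0],"hand": 0},
    {"rot": [0,0,0],"dp": [0,0,0],"hand": 0},
    {"rot": [0,0,0],"dp": [0,0,0],"hand": 0},
    {"rot": [0,0,0],"dp": [0,0,0],"hand": 0},
    {"rot": [0,0,0],"dp": [0,0,-1],"hand": 0},
    {"rot": [0,0,0],"dp": [0,0,-2],"hand": 0},
    {"rot": [0,0,0],"dp": [0,0,-3],"hand": 0},
    {"rot": [0,0,0],"dp": [0,0,-4],"hand": 0},
  ],
)

```text
time: 6.0
tool_pos: [528.9, 151.0, 131.1]
ee_rot: [-1.173, -2.909, 0.005]
contact_force: [0.2, 0.0, -2.0]
gripper_width: 10.5
finger_force: 58.8
```

```bash
python3 - <<'E'
from meas import *
go(494.8,-157.6,230,63.5)
g=dict(np.load("pics/top1.npz")); im=g["img"].astype(int)
W=cloud(g);Z=W[...,2]
c=np.array([494.8,-157.6]); h,w=Z.shape; cc,rr=np.meshgrid(np.arange(w),np.arange(h))
xy=atz(g,rr.ravel(),cc.ravel(),85).reshape(h,w,2)
m=(np.hypot(*(xy-c).transpose(2,0,1))<62)&(Z>75)
cnt=max(cv2.findContours(m.astype(np.uint8),0,1)[0],key=len)[:,0]
c,R=circ(atz(g,cnt[:,1],cnt[:,0],85)); print(c,R)
q=xy-c; rad=np.hypot(q[...,0],q[...,1]); ang=np.degrees(np.arctan2(q[...,1],q[...,0]))
def wang(m,wt):
    a=np.radians(2*ang[m]); return np.degrees(np.angle((wt[m]*np.exp(1j*a)).sum()))/2,m.sum()
ring=(rad>40)&(rad<58)
rd=np.clip(im[...,0]-im[...,1]-12,0,None); print("red",wang(ring,rd))
for s in(60,240):
    k=ring&(abs((ang-3-s+180)%360-180)<25); b=np.clip(im.min(2)-135,0,None); print(im.min(2)[k].max(),wang(k,b))
# slots: dark sector in ring 37..44 (well seen through) 
k=(rad>37)&(rad<44); a=np.exp(2j*np.radians(ang[k])); d=im.max(2)[k]<60; print("slots",np.degrees(np.angle(a[d].sum()))/2,d.sum())
E
```

```text
t 6.0 pos [528.9 151.  131.1] yaw 136.1 q6 0.9 w 10.5 F [ 0.2  0.  -2. ] ff 58.8
turn [-6.7000e-03 -3.0000e-04  1.2666e+00] shift now [-18.91 -24.64  -9.84] after [-29.14  10.71  -9.89]
[ 494.80989332 -157.56143184] 53.01920417622415
red (np.float64(2.2844029797346077), np.int64(777))
123 (np.float64(0.0), np.int64(104))
126 (np.float64(0.0), np.int64(107))
slots 62.670734746705094 58
```

Request:
apply_moves(
  increments=[
    {"rot": [0,0,0.09],"dp": [0,0,-1.5],"hand": 0},
    {"rot": [0,0,0.107],"dp": [0,0,-1.5],"hand": 0},
    {"rot": [0,0,0.107],"dp": [0,0,-1.5],"hand": 0},
    {"rot": [0,0,0.107],"dp": [0,0,-1],"hand": 0},
    {"rot": [0,0,0.107],"dp": [0,0,-0.5],"hand": 0},
    {"rot": [0,0,0.107],"dp": [0,0,0],"hand": 0},
    {"rot": [0,0,0.107],"dp": [0,0,0],"hand": 0},
    {"rot": [0,0,0.107],"dp": [0,0,0],"hand": 0},
    {"rot": [0,0,0.107],"dp": [0,0,0],"hand": 0},
    {"rot": [0,0,0.107],"dp": [0,0,0],"hand": 0},
  ],
)

```text
time: 6.83
tool_pos: [531.1, 151.3, 192.6]
ee_rot: [-2.485, -1.922, 0.0]
contact_force: [0.2, -0.1, -2.0]
gripper_width: 10.8
finger_force: 58.8
```

Request:
apply_moves(
  increments=[
    {"rot": [0,0,0.107],"dp": [0,0,0],"hand": 0},
    {"rot": [0,0,0.107],"dp": [0,0,0],"hand": 0},
    {"rot": [0,0,0.015],"dp": [0,0,0],"hand": 0},
    {"rot": [0,0,0],"dp": [-1.5,0.5,0],"hand": 0},
    {"rot": [0,0,0],"dp": [-2.5,0.9,0],"hand": 0},
    {"rot": [0,0,0],"dp": [-2.5,0.9,0],"hand": 0},
    {"rot": [0,0,0],"dp": [-2.5,0.9,0],"hand": 0},
    {"rot": [0,0,0],"dp": [-2.5,0.9,0],"hand": 0},
    {"rot": [0,0,0],"dp": [-2.5,0.9,0],"hand": 0},
    {"rot": [0,0,0],"dp": [-2.5,0.9,0],"hand": 0},
  ],
)

```text
time: 7.67
tool_pos: [507.5, -23.4, 192.6]
ee_rot: [2.682, 1.636, 0.0]
contact_force: [0.8, -0.0, -1.3]
gripper_width: 10.7
finger_force: 58.8
```

```bash
python3 - <<'E'
from meas import *
go(494.8,-157.6,190,62.5)
E
```

```text
t 7.67 pos [507.5 -23.4 192.6] yaw 62.8 q6 1.84 w 10.7 F [ 0.8 -0.  -1.3] ff 58.8
turn [ 0.0001 -0.      0.005 ] shift now [-12.51   5.01   0.26] after [-12.48   5.07   0.26]
```

Request:
apply_moves(
  increments=[
    {"rot": [0,0,0.005],"dp": [-2.5,1,0],"hand": 0},
    {"rot": [0,0,0],"dp": [-2.5,1,0],"hand": 0},
    {"rot": [0,0,0],"dp": [-2.5,1,0],"hand": 0},
    {"rot": [0,0,0],"dp": [-2.5,1,0],"hand": 0},
    {"rot": [0,0,0],"dp": [-1.5,0.65,0.5],"hand": 0},
    {"rot": [0,0,0],"dp": [-1,0.4,1],"hand": 0},
    {"rot": [0,0,0],"dp": [0,0,1.3],"hand": 0},
    {"rot": [0,0,0],"dp": [0,0,1],"hand": 0},
    {"rot": [0,0,0],"dp": [0,0,0.4],"hand": 0},
    {"rot": [0,0,0],"dp": [0,0,0],"hand": 0},
  ],
)

```text
time: 8.5
tool_pos: [493.7, -155.4, 148.7]
ee_rot: [-2.685, -1.626, 0.003]
contact_force: [0.0, -0.3, -1.6]
gripper_width: 10.5
finger_force: 58.8
```

```bash
python3 - <<'E'
from meas import *
go(494.8,-157.6,101,62.5)
np.set_printoptions(precision=1,suppress=True)
f=arm.grab_frame("side"); g=arm.grab_frame("top"); np.savez("pics/side2.npz",**f); np.savez("pics/top2.npz",**g)
a=cv2.resize(f["img"][130:250,240:360],(480,480),interpolation=2); b=cv2.resize(g["img"][150:250,290:370],(384,480),interpolation=2)
save({"img":a},"x.png"); save({"img":np.vstack([a[:480],]) if 0 else np.hstack([a[:,:410],b])},"both2.png")
for n,F in(("side",f),("top",g)):
    W=cloud(F); d=np.hypot(W[...,0]-495,W[...,1]+158)
    for lo,hi in((126,146),(20,90)):
        m=(d<75)&(W[...,2]>lo)&(W[...,2]<hi); P=W[m]; print(n,lo,m.sum(),P.min(0),P.max(0)) if m.any() else 0
E
```

```text
t 8.5 pos [ 493.7 -155.4  148.7] yaw 62.4 q6 1.59 w 10.5 F [ 0.  -0.3 -1.6] ff 58.8
turn [-0.0033 -0.0001 -0.0015] shift now [-0.14  0.21  4.77] after [-0.14  0.2   4.77]
side 126 186 [ 447.1 -196.8  128.9] [ 534.6 -104.9  144.2]
side 20 714 [ 438.5 -213.9   20.1] [ 546.6 -101.    87.4]
top 126 385 [ 456.1 -169.1  131.6] [ 539.8 -106.6  143.9]
top 20 232 [ 443.9 -189.1   20.6] [ 548.5 -104.4   89.7]
```

View pics/both2.png

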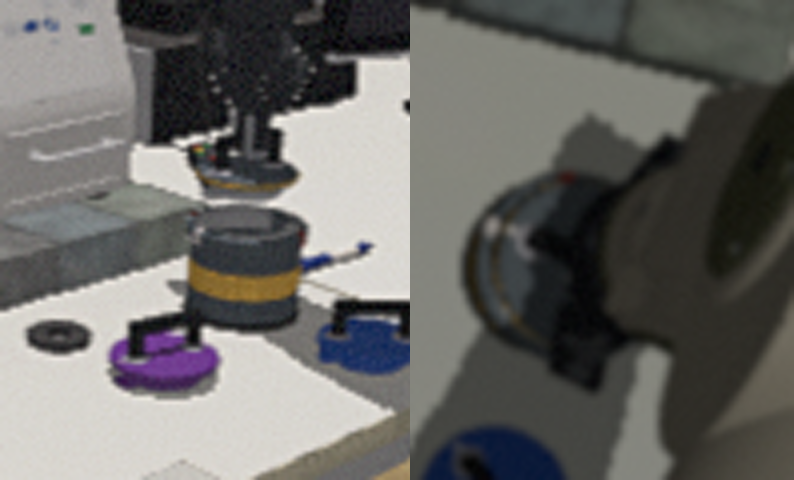

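The left half shows the lid held level over the mouth (245,175 above 245,220). The right half shows the top view with the lid's rim visible on the left and partly hidden by the gripper. I'll fit the rim to check the centring.

```bash
python3 - <<'E'
from meas import *
from scipy.optimize import least_squares
np.set_printoptions(precision=1,suppress=True)
g=dict(np.load("pics/top2.npz")); f=dict(np.load("pics/side2.npz"))
def fit(F,n,lo,hi,z,R,sel):
    W=cloud(F); d=np.hypot(W[...,0]-495,W[...,1]+157)
    m=((d<70)&(W[...,2]>lo)&(W[...,2]<hi)).astype(np.uint8); m=cv2.morphologyEx(m,cv2.MORPH_OPEN,np.ones((2,2),np.uint8))
    cnt=max(cv2.findContours(m,0,1)[0],key=cv2.contourArea)[:,0]; p=atz(F,cnt[:,1],cnt[:,0],z)
    q=p-[494.8,-157.6]; p=p[sel(q)&(np.hypot(*q.T)>R-8)]
    r=least_squares(lambda c:np.hypot(*(p-c).T)-R+.8,[495,-157],loss="soft_l1"); print(n,r.x,len(p),np.sqrt(np.mean(r.fun**2)))
left=lambda q:q@[.6,.8]>5
fit(g,"top lid",128,150,140,45,left); fit(g,"top pot",75,95,85,54,lambda q:q@[.3,.9]>0)
W=cloud(f)
for lo,hi,R in((129,146,45),(70,90,54)):
    P=W[(np.hypot(W[...,0]-495,W[...,1]+157)<60)&(W[...,2]>lo)&(W[...,2]<hi)]
    # near/outer rim points: outermost per azimuth
    q=P[:,:2]-[494.8,-157.6]; k=(np.hypot(*q.T)>R-6)&(np.hypot(*q.T)<R+7); 
    r=least_squares(lambda c:np.hypot(*(P[k,:2]-c).T)-R+1,[495,-157],loss="soft_l1"); print("side",lo,r.x,k.sum(),np.sqrt(np.mean(r.fun**2)))
def barfit(F,z):
    h,w=F["depth"].shape; W=cloud(F); m=(np.hypot(W[...,0]-495,W[...,1]+157)<50)&(W[...,2]>155)&(W[...,2]<180); P=W[m]
    print("bar pts",m.sum(),P.min(0) if m.any() else 0,P.max(0) if m.any() else 0)
barfit(g,173)
E
```

```text
top lid [ 492.8 -153.5] 44 0.859960312334658
top pot [ 491.8 -160.3] 58 1.833621888520273
side 129 [ 493.8 -155.2] 81 2.9312494241862397
side 70 [ 494.1 -159. ] 157 2.565266280619671
bar pts 46 [ 481.3 -140.6  159.3] [ 513.5 -120.3  174.5]
```

Request:
apply_moves(
  increments=[
    {"rot": [0,0,0],"dp": [-0.17,0.22,0.5],"hand": 0},
    {"rot": [0,0,0],"dp": [0,0,0.9],"hand": 0},
    {"rot": [0,0,0],"dp": [0,0,0.9],"hand": 0},
    {"rot": [0,0,0],"dp": [0,0,0.5],"hand": 0},
    {"rot": [0,0,0],"dp": [0,0,0.3],"hand": 0},
    {"rot": [0,0,0],"dp": [0,0,0.2],"hand": 0},
    {"rot": [0,0,0],"dp": [0,0,0.2],"hand": 0},
    {"rot": [0,0,0],"dp": [0,0,0.2],"hand": 0},
    {"rot": [0,0,0],"dp": [0,0,0],"hand": 0},
    {"rot": [0,0,0],"dp": [0,0,0],"hand": 0},
  ],
)

```text
time: 9.43
tool_pos: [495.4, -159.5, 113.2]
ee_rot: [2.688, 1.625, -0.002]
contact_force: [-2.6, -1.8, -0.9]
gripper_width: 10.6
finger_force: 59.1
```

```bash
python3 -c "
from h import *
go(494.8,-157.6,101,62.5)
s=arm.read_state(); print(np.round(s['contact_force'],1),np.round(s['ft_torque'],2))"
```

```text
t 9.43 pos [ 495.4 -159.5  113.2] yaw 62.3 q6 1.59 w 10.6 F [-2.6 -1.8 -0.9] ff 59.1
turn [-0.0006  0.0013 -0.0035] shift now [ 0.14 -0.14  1.22] after [ 0.14 -0.14  1.22]
[-2.6 -1.8 -0.9] [-0.58  0.79 -0.07]
```

Request:
apply_moves(
  increments=[
    {"rot": [0,0,0],"dp": [0,0,0.2],"hand": 0},
    {"rot": [0,0,0],"dp": [0,0,0.2],"hand": 0},
    {"rot": [0,0,0],"dp": [0,0,0.2],"hand": 0},
    {"rot": [0,0,0],"dp": [0,0,0.1],"hand": 0},
    {"rot": [0,0,0],"dp": [0,0,0],"hand": 0},
    {"rot": [0,0,0],"dp": [0,0,0],"hand": 0},
    {"rot": [0,0,0],"dp": [0,0,0],"hand": 0},
    {"rot": [0,0,0],"dp": [0,0,0],"hand": 0},
    {"rot": [0,0,0],"dp": [0,0,0],"hand": 0},
    {"rot": [0,0,0],"dp": [0,0,0],"hand": 0},
  ],
)

```text
time: 10.27
tool_pos: [495.9, -158.9, 106.1]
ee_rot: [-2.688, -1.626, 0.0]
contact_force: [-2.1, -2.3, -3.2]
gripper_width: 10.2
finger_force: 58.7
```

```bash
python3 -c "
from h import *
go(494.8,-157.6,101,62.5)
s=arm.read_state(); print(np.round(s['contact_force'],1),np.round(s['ft_torque'],2))
f=arm.grab_frame('side'); W=cloud(f)
P=W[(np.hypot(W[...,0]-495,W[...,1]+157)<60)]
for lo in range(70,130,3):
  q=P[(P[:,2]>=lo)&(P[:,2]<lo+3)]; print(lo,len(q),np.round(q.mean(0),0) if len(q) else '')
save(f,'side3.png',(140,220,260,350),6)
"
```

```text
t 10.27 pos [ 495.9 -158.9  106.1] yaw 62.3 q6 1.59 w 10.2 F [-2.1 -2.3 -3.2] ff 58.7
turn [-0.0004 -0.0002 -0.0028] shift now [ 0.06 -0.16  0.51] after [ 0.06 -0.16  0.51]
[-2.1 -2.3 -3.2] [-0.38  0.62  0.01]
70 13 [ 475. -123.   71.]
73 22 [ 481. -118.   74.]
76 27 [ 475. -121.   78.]
79 25 [ 472. -127.   81.]
82 49 [ 479. -133.   84.]
85 35 [ 478. -128.   86.]
88 25 [ 484. -128.   90.]
91 103 [ 490. -149.   93.]
94 37 [ 487. -152.   95.]
97 8 [ 494. -152.   98.]
100 6 [ 502. -137.  102.]
103 8 [ 487. -163.  105.]
106 12 [ 496. -149.  108.]
109 9 [ 490. -152.  111.]
112 9 [ 494. -148.  113.]
115 15 [ 493. -146.  116.]
118 17 [ 492. -152.  120.]
121 14 [ 493. -146.  123.]
124 18 [ 495. -155.  125.]
127 11 [ 494. -147.  128.]
```

View pics/side3.png

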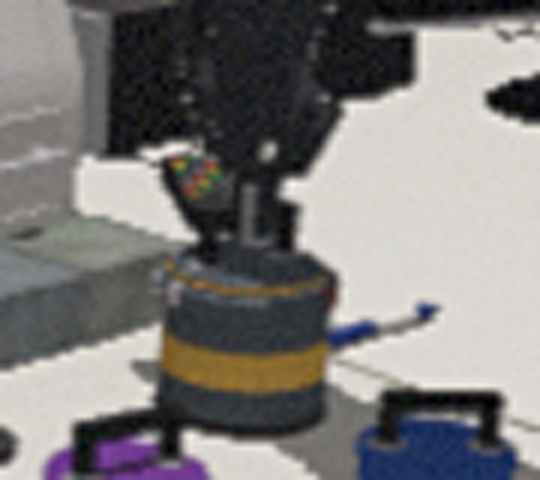

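The side view shows the lid entering the collar level (flange band at 245,290, with a few mm left above the collar). I'll continue down until it seats.

Request:
apply_moves(
  increments=[
    {"rot": [0,0,0],"dp": [-0.08,-0.05,0.1],"hand": 0},
    {"rot": [0,0,0],"dp": [0,0,0.1],"hand": 0},
    {"rot": [0,0,0],"dp": [0,0,0.1],"hand": 0},
    {"rot": [0,0,0],"dp": [0,0,0.1],"hand": 0},
    {"rot": [0,0,0],"dp": [0,0,0.05],"hand": 0},
    {"rot": [0,0,0],"dp": [0,0,0.05],"hand": 0},
    {"rot": [0,0,0],"dp": [0,0,0],"hand": 0},
    {"rot": [0,0,0],"dp": [0,0,0],"hand": 0},
    {"rot": [0,0,0],"dp": [0,0,0],"hand": 0},
    {"rot": [0,0,0],"dp": [0,0,0],"hand": 0},
  ],
)

```text
time: 11.15
tool_pos: [495.9, -159.5, 104.5]
ee_rot: [2.686, 1.625, 0.004]
contact_force: [-8.2, 3.6, 19.5]
gripper_width: 10.7
finger_force: 61.9
```

```bash
python3 -c "
from h import *
go(494.8,-157.6,101,62.5)
s=arm.read_state(); print(np.round(s['contact_force'],1),np.round(s['ft_torque'],2))"
```

```text
t 11.15 pos [ 495.9 -159.5  104.5] yaw 62.4 q6 1.59 w 10.7 F [-8.2  3.6 19.5] ff 61.9
turn [ 0.0033 -0.0008 -0.0026] shift now [ 0.11 -0.19  0.35] after [ 0.11 -0.19  0.35]
[-8.2  3.6 19.5] [ 0.68  1.6  -0.02]
```

```bash
python3 - <<'E'
from meas import *
np.set_printoptions(precision=1,suppress=True)
for n in("side","top"):
    f=arm.grab_frame(n); W=cloud(f); P=W[(np.hypot(W[...,0]-495,W[...,1]+158)<43)&(W[...,2]>84)&(W[...,2]<100)]
    A=np.c_[P[:,:2]-[495,-158],np.ones(len(P))]; k=np.ones(len(P),bool)
    for _ in range(5):
        x=np.linalg.lstsq(A[k],P[k,2],rcond=None)[0]; k=abs(P[:,2]-A@x)<2.5
    print(n,len(P),k.sum(),"tilt deg",np.degrees(x[:2]),"z0",x[2])
    v=cv2.resize(f["img"][150:235,270:370] if n=="top" else f["img"][140:225,260:360],(400,340),interpolation=2)
    img=v if n=="side" else np.hstack([img,v]); img=v if n=="side" else img
save({"img":img},"both4.png")
E
```

```text
side 148 122 tilt deg [0.2 0.1] z0 91.82102637693669
top 256 218 tilt deg [0.3 0.6] z0 92.36899238687435
```

View pics/both4.png

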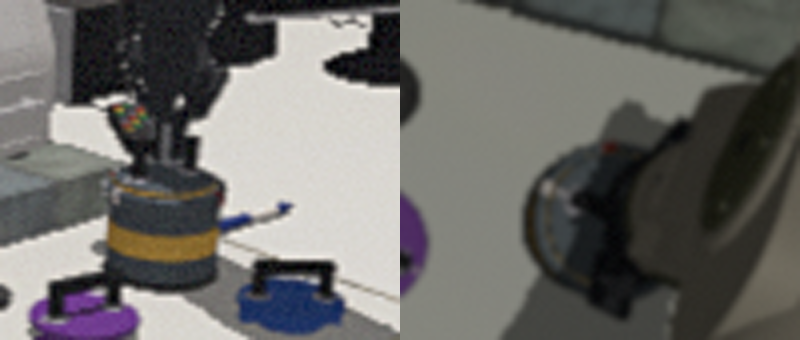

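The lid is seated: flange top at 92 mm, level, handle at the white mark (548,187), pot unmoved. I'll take off the push and turn clockwise.

Request:
apply_moves(
  increments=[
    {"rot": [0,0,0],"dp": [0,-0.1,-0.15],"hand": 0},
    {"rot": [0,0,0],"dp": [0,0,-0.05],"hand": 0},
    {"rot": [0,0,0],"dp": [0,0,0],"hand": 0},
    {"rot": [0,0,0.04],"dp": [0,0,0],"hand": 0},
    {"rot": [0,0,0.06],"dp": [0,0,0],"hand": 0},
    {"rot": [0,0,0.06],"dp": [0,0,0],"hand": 0},
    {"rot": [0,0,0.06],"dp": [0,0,0],"hand": 0},
    {"rot": [0,0,0.06],"dp": [0,0,0],"hand": 0},
    {"rot": [0,0,0.06],"dp": [0,0,0],"hand": 0},
    {"rot": [0,0,0.06],"dp": [0,0,0],"hand": 0},
  ],
  force=80,
)

```text
time: 12.08
tool_pos: [495.7, -159.6, 104.7]
ee_rot: [2.957, 1.055, 0.004]
contact_force: [-1.6, 0.4, 8.2]
gripper_width: 10.1
finger_force: 79.5
```

```bash
cat > redm.py <<'E'
from meas import *
np.set_printoptions(precision=1,suppress=True)
go(494.8,-157.6,104,2.4)
s=arm.read_state(); print(np.round(s['contact_force'],1),np.round(s['ft_torque'],2))
for n in("top","side"):
    g=arm.grab_frame(n); im=g["img"].astype(int); h,w=im.shape[:2]; cc,rr=np.meshgrid(np.arange(w),np.arange(h))
    xy=atz(g,rr.ravel(),cc.ravel(),83).reshape(h,w,2); q=xy-[494.8,-157.6]; rad=np.hypot(q[...,0],q[...,1]); ang=np.degrees(np.arctan2(q[...,1],q[...,0]))
    rd=np.clip(im[...,0]-np.maximum(im[...,1],im[...,2])-20,0,None)*((rad>40)&(rad<62))
    for c in(0,180):
        k=(abs((ang-c+180)%360-180)<40)&(rd>0)
        if k.any(): print(n,"red near",c,k.sum(),(xy[k]*rd[k][:,None]).sum(0)/rd[k].sum())
    W=cloud(g); P=W[(np.hypot(W[...,0]-495,W[...,1]+158)<43)&(W[...,2]>84)&(W[...,2]<100)]; print("flange z",np.median(P[:,2]))
E
python3 redm.py
```

```text
t 12.08 pos [ 495.7 -159.6  104.7] yaw 39.3 q6 1.99 w 10.1 F [-1.6  0.4  8.2] ff 79.5
turn [ 0.  -0.   0.6] shift now [ 0.1 -0.2  0.1] after [-0.1 -0.2  0.1]
[-1.6  0.4  8.2] [0.2 0.4 0.2]
top red near 0 5 [ 544.7 -156.4]
top red near 180 2 [ 443.6 -161. ]
flange z 92.64199636959597
side red near 0 1 [ 547.4 -160.8]
side red near 180 2 [ 444.3 -159.8]
flange z 91.82484681770768
```

Request:
apply_moves(
  increments=[
    {"rot": [0,0,0.07],"dp": [0,0,0],"hand": 0},
    {"rot": [0,0,0.07],"dp": [0,0,0],"hand": 0},
    {"rot": [0,0,0.07],"dp": [0,0,0],"hand": 0},
    {"rot": [0,0,0.07],"dp": [0,0,0],"hand": 0},
    {"rot": [0,0,0.07],"dp": [0,0,0],"hand": 0},
    {"rot": [0,0,0.07],"dp": [0,0,0],"hand": 0},
    {"rot": [0,0,0.07],"dp": [0,0,0],"hand": 0},
    {"rot": [0,0,0.07],"dp": [0,0,0],"hand": 0},
    {"rot": [0,0,0.07],"dp": [0,0,0],"hand": 0},
    {"rot": [0,0,0.01],"dp": [0,0,0],"hand": 0},
  ],
)

```text
time: 13.02
tool_pos: [495.6, -159.7, 104.6]
ee_rot: [3.139, 0.071, 0.005]
contact_force: [-1.3, -0.3, 7.7]
gripper_width: 10.1
finger_force: 79.4
```

```bash
python3 redm.py
```

```text
t 13.02 pos [ 495.6 -159.7  104.6] yaw 2.6 q6 2.63 w 10.1 F [-1.3 -0.3  7.7] ff 79.4
turn [ 0. -0.  0.] shift now [-0.1 -0.2  0.1] after [-0.1 -0.2  0.1]
[-1.3 -0.3  7.7] [0.  0.4 0.2]
top red near 0 5 [ 545.1 -156.4]
top red near 180 2 [ 443.6 -160.9]
flange z 92.84156147282954
side red near 0 2 [ 547.8 -160.5]
side red near 180 2 [ 443.9 -159.3]
flange z 91.84632009763595
```

Request:
apply_moves(
  increments=[
    {"rot": [0,0,0],"dp": [0,0,0],"hand": 0},
    {"rot": [0,0,0],"dp": [0,0,-0.1],"hand": 0},
    {"rot": [0,0,0],"dp": [0,0,-0.1],"hand": 0},
    {"rot": [0,0,0],"dp": [0,0,-0.1],"hand": 0},
    {"rot": [0,0,0],"dp": [0,0,-0.1],"hand": 0},
    {"rot": [0,0,0],"dp": [0,0,-0.1],"hand": 0},
    {"rot": [0,0,0],"dp": [0,0,-0.2],"hand": 0},
    {"rot": [0,0,0],"dp": [0,0,-0.3],"hand": 0},
    {"rot": [0,0,0],"dp": [0,0,-0.4],"hand": 0},
    {"rot": [0,0,0],"dp": [0,0,-0.5],"hand": 0},
  ],
  force=110,
)

```text
time: 13.95
tool_pos: [493.7, -158.9, 121.9]
ee_rot: [-3.14, -0.075, 0.002]
contact_force: [-0.7, -0.4, -8.6]
gripper_width: 9.8
finger_force: 107.6
```

```bash
python3 redm.py; python3 -c "
from h import *
f=arm.grab_frame('side'); W=cloud(f); im=f['img'].astype(int)
y=(im[...,0]-im[...,2]>50)&(np.hypot(W[...,0]-495,W[...,1]+158)<65)&(W[...,2]>20)
r,c=np.where(y); print('band z',np.nanmin(W[...,2][y]),np.nanmax(W[...,2][y]),np.nanmedian(W[...,2][y]))"
```

```text
t 13.95 pos [ 493.7 -158.9  121.9] yaw 2.7 q6 2.63 w 9.8 F [-0.7 -0.4 -8.6] ff 107.6
turn [-0.  0.  0.] shift now [ 0.1 -0.1  1.8] after [ 0.1 -0.1  1.8]
[-0.7 -0.4 -8.6] [-0.   0.1  0. ]
top red near 0 6 [ 546.4 -159. ]
top red near 180 4 [ 443.4 -164.6]
flange z nan
side red near 0 2 [ 539.5 -181.1]
flange z 93.98240841979387
band z 45.6509836242476 109.11801355326378 58.49462632740904
  return _methods._mean(a, axis=axis, dtype=dtype,
  ret = ret.dtype.type(ret / rcount)
```

The load is 8.6 N, so the whole pot is hanging from the lid. Raising it the rest of the way.

Request:
apply_moves(
  increments=[
    {"rot": [0,0,0],"dp": [0,0,-0.6],"hand": 0},
    {"rot": [0,0,0],"dp": [0,0,-0.8],"hand": 0},
    {"rot": [0,0,0],"dp": [0,0,-0.9],"hand": 0},
    {"rot": [0,0,0],"dp": [0,0,-0.9],"hand": 0},
    {"rot": [0,0,0],"dp": [0,0,-0.9],"hand": 0},
    {"rot": [0,0,0],"dp": [0,0,-0.9],"hand": 0},
    {"rot": [0,0,0],"dp": [0,0,-0.9],"hand": 0},
    {"rot": [0,0,0],"dp": [0,0,-0.9],"hand": 0},
    {"rot": [0,0,0],"dp": [0,0,-0.9],"hand": 0},
    {"rot": [0,0,0],"dp": [0,0,-0.9],"hand": 0},
  ],
)

```text
time: 14.93
tool_pos: [494.2, -159.1, 209.2]
ee_rot: [3.141, 0.075, 0.0]
contact_force: [0.4, 0.3, -8.7]
gripper_width: 9.7
finger_force: 107.7
```

Request:
apply_moves(
  increments=[
    {"rot": [0,0,0],"dp": [0,0,-0.9],"hand": 0},
    {"rot": [0,0,0],"dp": [0,0,-0.9],"hand": 0},
    {"rot": [0,0,0],"dp": [0,0,-0.9],"hand": 0},
    {"rot": [0,0,0],"dp": [0,0,-0.8],"hand": 0},
    {"rot": [0,0,0],"dp": [0,0,-0.6],"hand": 0},
    {"rot": [0,0,0],"dp": [0,0,-0.4],"hand": 0},
    {"rot": [0,0,0],"dp": [0,0,-0.2],"hand": 0},
    {"rot": [0,0,0],"dp": [0,0,0],"hand": 0},
    {"rot": [0,0,0],"dp": [0,0,0],"hand": 0},
    {"rot": [0,0,0],"dp": [0,0,0],"hand": 0},
  ],
)

```text
time: 15.77
tool_pos: [494.0, -159.0, 254.7]
ee_rot: [-3.14, -0.075, 0.001]
contact_force: [-0.1, -0.1, -10.0]
gripper_width: 9.6
finger_force: 107.7
```

```bash
python3 - <<'E'
from meas import *
np.set_printoptions(precision=1,suppress=True)
go(494.8,-157.6,256,2.6)
f=arm.grab_frame('side'); g=arm.grab_frame("top"); W=cloud(f); im=f['img'].astype(int)
d=np.hypot(W[...,0]-495,W[...,1]+158)
P=W[(d<56)&(W[...,2]>100)]; print("lowest pot z",np.percentile(P[:,2],[0,1,2]))
T=np.array(f["cam_to_world"])
a=cv2.resize(f["img"][80:220,250:370],(400,467),interpolation=2); b=cv2.resize(g["img"][140:260,280:383],(400,467),interpolation=2)
save({"img":np.hstack([a,b])},"both5.png")
E
```

```text
t 15.77 pos [ 494.  -159.   254.7] yaw 2.7 q6 2.63 w 9.6 F [ -0.1  -0.1 -10. ] ff 107.7
turn [-0.  0.  0.] shift now [ 0.1 -0.1 -0.1] after [ 0.1 -0.1 -0.1]
lowest pot z [147.5 154.2 158.5]
```

View pics/both5.png

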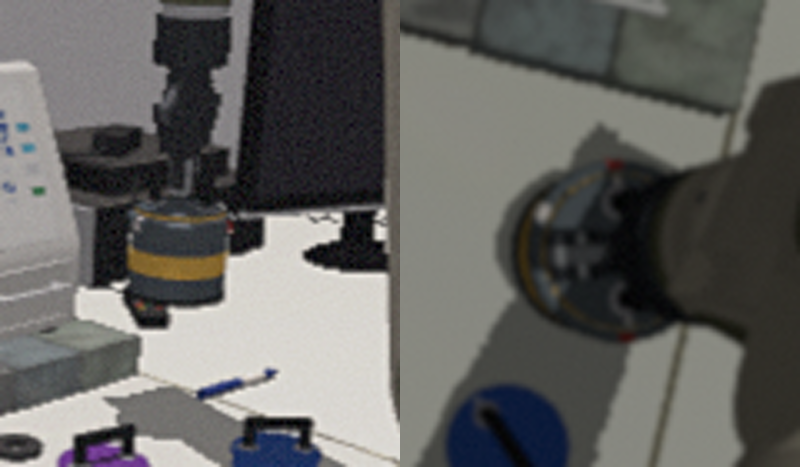

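The pot hangs level in the side view (180,255), its bottom about 148–150 mm above the desk. In the top view the red marks (613,163) and (627,337) line up with the handle. I'll let it settle and hand in.

Request:
apply_moves(
  increments=[
    {"rot": [0,0,0],"dp": [0,0,0],"hand": 0},
    {"rot": [0,0,0],"dp": [0,0,0],"hand": 0},
    {"rot": [0,0,0],"dp": [0,0,0],"hand": 0},
    {"rot": [0,0,0],"dp": [0,0,0],"hand": 0},
    {"rot": [0,0,0],"dp": [0,0,0],"hand": 0},
    {"rot": [0,0,0],"dp": [0,0,0],"hand": 0},
    {"rot": [0,0,0],"dp": [0,0,0],"hand": 0},
    {"rot": [0,0,0],"dp": [0,0,0],"hand": 0},
    {"rot": [0,0,0],"dp": [0,0,0],"hand": 0},
    {"rot": [0,0,0],"dp": [0,0,0],"hand": 0},
  ],
)

```text
time: 16.7
tool_pos: [494.3, -159.1, 255.3]
ee_rot: [3.141, 0.075, 0.0]
contact_force: [-0.0, 0.0, -8.7]
gripper_width: 9.5
finger_force: 107.7
```

```bash
python3 -c "
from h import *
go(494.8,-157.6,256,2.6); print(arm.hand_in())"
```

```text
t 16.7 pos [ 494.3 -159.1  255.3] yaw 2.7 q6 2.63 w 9.5 F [-0.   0.  -8.7] ff 107.7
turn [ 0.0001 -0.      0.0024] shift now [ 0.06 -0.15 -0.07] after [ 0.06 -0.15 -0.07]
the job is handed in; nothing more can be done
None
```

The lid is locked on the pot with its handle in line with the red marks, and the arm is holding the pot by the handle, level and still, with its bottom about 15 cm above the desk; I handed the job in at 16.7 s, and no verdict came back.

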